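# Load the dial carousel and index it one click

### The arm

A 6-joint arm with a two-finger parallel gripper is mounted at the origin on the work surface. World frame = base frame: x ahead of the robot, y to its left, z up, the work surface at z = 0. Lengths are in m, angles in rad, forces in N, time in s.
With the tool pointing down it reaches from about 0.425 to 0.95 m from the base axis. Payload 14.7 kg.
Tool frame: the origin (TCP) lies on the centre line of the jaws, within the pads' length; the fingertips stand 19 mm ahead of it and the grasp point (between the pads) is the TCP (ctrl.tips_ahead is the distance from the TCP to the fingertips, in m); z points along the fingers, x is the direction in which the jaws open and shut, and the axes are right-handed (so a half turn about z gives the same grasp; the last joint's range is limited). The gripper opens to 85 mm and grips with 20 to 120 N. Pads are 22 mm wide; open, the fingers measure 114 mm over their backs; the gripper's body (76 mm by 85 mm) begins 54 mm behind the grasp point. The pads swing forward as they close: fully open they stand 13 mm farther back than shut.
Start: joints at [1.138, 0.48, 1.596, -0, 1.065, -0.047], TCP at [0.245, 0.602, 0.25] pointing down, gripper open.
Joint ranges: [-2.75, 2.75], [-0.82, 2.05], [0.23, 2.67], [-1.56, 4.7], [0.09, 2.69], [-2.92, 2.92]. Speed limits (rad/s): [1.89, 1.89, 2.39, 3.01, 3.01, 3.01].

### API

Orientations are given as a rotation vector (axis times angle).
In Python, from rig import ctrl gives the robot as it stands.
- The arm moves only by the tool carry_out, never from a script. Its argument "motion" is a list of rows, each an object of numbers: "x", "y", "z": the shift along the world's x, y, z as a fraction of full scale; "roll": the turn about the world's z as a fraction of full scale; "fingers": the opening, from 0 (shut) to 1 (fully open). In form: [{"x": .., "y": .., "z": .., "roll": .., "fingers": ..}, ...]. A call has exactly 5 rows; each row is the pose to reach, as a shift and turn from the pose measured when the call began, turning the shorter way round; what a row does not reach only later rows make up. Full scale, the value 1, is 0.1 m for a shift and pi rad for a turn. A row lasts 1/8 s, in which the tool goes at most 62.5 mm and 10.7 degrees, less where a joint would pass 70% of its speed; a pose out of reach is approached as far as the arm can. A call with a number of a shift or a turn outside -1 to 1 is refused whole. A call with a gripper value outside its range is refused whole. The fingers move at their own pace and stop on an object; "squeeze" is the grip in N (left out, the last holds). Time passes only in rows, so rows that repeat a pose let the fingers close, or fill a call up. It gives the time, the measured TCP pose, the force and the opening at its end, in the units of the state.
- ctrl.get_state(): the state, without advancing time (a new reading comes with each control period).
- ctrl.grab_frame(name): name is "scene" or "top" or "wrist"; returns a dict with "frame" (400x640x3 uint8, red, green, blue), "fx", "fy", "cx", "cy" (pixels), "extrinsics" (4x4, takes a point from camera to world coordinates); the wrist camera has in their place "hand_eye" (4x4, takes a point from camera to tool coordinates, whose origin is the TCP and whose axes are the tool frame's). Camera axes: x right, y down, z forward; pixel columns grow to the right and rows downward; lengths in m; the calibration is good to about 2 mm. A picture is of the moment at which its call begins: read the wrist's pose just before it. There is no depth.
- ctrl.finish_job(): hands the job in, once; it reports no verdict.
The state is a dict: "time_s": time; "joints": joint angles; "joint_vel": joint speeds; "effort": joint torques, N m; "position": TCP position; "orientation": TCP orientation; "contact_force": force on the tool from outside, world axes, zero at the start; "torque": the same for the moment, N m; "width": opening from 0.0 (shut) to 1.0 (fully open).
Only numpy, scipy, OpenCV 4.12 (cv2) and the standard library are available. Lean on these libraries where they do the work, as an engineer would, in place of code of your own. Each camera call takes 0.05 s, during which the arm holds its last target. There are 200 camera calls.

### The job

Take the one large dial face from the walnut stand and load it on edge, fully home, into the empty pocket at the carousel's two-pronged loading fork; let go of it, then turn the wheel one click clockwise (seen from above), so that the dial comes to rest at the black sensor block. The wheel has play, so the pocket may stand a few millimetres off its station: feel for the slot, keep every push on the dial and the carousel gentle (well under 30 N), and leave the other dials and things where they are.

Things in the scene. Friction and masses are not known exactly. Their poses are not given: they have to be found in the camera images.
- dial: The large chrome dial face: a flat disc 70 mm in diameter, 10 mm thick, about 150 g, rims slightly rounded, the same on both sides. Origin at the disc's centre; its y axis is the disc's axis (across the thickness). It starts on edge in one of the stand's three slots (any of them), its centre 48 mm above the table, its top 83 mm.
- small_a: A smaller chrome dial face, 56 mm in diameter, 10 mm thick, on edge in another slot of the stand. Leave it alone. Origin at the disc's centre, y the disc's axis.
- small_b: The other smaller dial face, like small_a. Leave it alone.
- stand: Walnut stand, fixed, 76 mm (x) by 160 mm (y), 34 mm high; three slots running along its x at y = -50, 0 and +50 mm, each 12 mm wide and open at the ends. Origin at the centre of its underside, z up.
- carousel: Indexing carousel, its fixed base. Origin on the wheel's vertical axis at table height, z up. The wheel (260 mm across, deck top 52 mm above the table) has six pocket holders, one every 60 degrees, tops 82 mm above the table. The three pockets clockwise of the loading station hold dials already; the others are empty. It must not get over 30 N from robot or dial.
- load (a point): Loading station, a point of the fixed base 85 mm from the axis, 82 mm above the table, towards the loading fork (two flat dark upright blades 26 mm apart, 88 mm high, 149 mm from the axis). The empty pocket's slot is centred here, but for the wheel's play: up to 4.5 mm either way along the turning direction, not measured. Its length points away from the axis.
- seat (a point): Centre of a dial fully home in the pocket at the loading station, but for the play: 9 mm above load (91 mm over the table). The slot is 12 mm wide, 72 mm long, radial, with a flat 14 mm land on each side and edges rounded 1.5 mm; two small bars in its bottom centre the dial along it. A dial that stands on the lands instead has its centre 117 mm over the table.
- next (a point): Next station, on the fixed base: 60 degrees clockwise (from above) of load about the axis, same radius and height, before the black sensor block (18 x 30 mm, 84 mm high, 149 mm from the axis). The dial must finish here, give or take the wheel's play (up to 3 degrees either side of the click).
- peg (a point): Where the index peg 30 degrees counter-clockwise of load stands at the start, at its top, but for the play (up to 6 mm). A point of the fixed base; it stays when the wheel turns. Six such pegs (steel, 12 mm across, 108 mm from the axis, tops 117 mm above the table) stand midway between the holders. Push one to turn the wheel; the space counter-clockwise of this one is clear.
- axis (a point): On the wheel's axis at deck height, fixed. The wheel turns either way, about 2 N at a peg to start, up to about 8.5 N on the way to the next click 60 degrees on. About half way (30 degrees) the push falls away; a little farther (35 degrees) the click pulls the wheel the rest of the way by itself. A short hub stands here, 98 mm high, 60 mm across.
- flag: Ruby red plastic expiry flag, 130 mm long, 5 mm thick, flat on the table. Leave it alone.
- rejector: Brass coin rejector plate, 60 x 85 x 6 mm with two holes, flat on the table. Leave it alone.
- balance: Steel balance wheel with three spokes, 60 mm in diameter, 6 mm high, flat on the table. Leave it alone.
- cap: Cast iron meter pedestal cap, 124 mm in diameter, 60 mm high, 2.2 kg. Leave it alone.
- driver: Screwdriver lying on the table. Leave it alone.
- oil: Small amber oil bottle, 44 mm in diameter, 100 mm high. Leave it alone.
Mind the look-alikes: they are no part of the job. What is shaped like the dial but green is not meant.

How it is judged:
On the way:
1. the large dial stands fully home in the pocket at the loading fork and has been let go (horizontal distance between dial and load below 0.009 m and z of dial in the frame of carousel between 0.087 and 0.0935 m and angle between dial's own y axis and vertical between 1.42 and 1.72 rad and contact force between the fingers and dial below 0.05 N), for 0.2 s.
At the end, for the whole second after the job is handed in: The large dial stands on edge (within 8.5 degrees of upright) fully home in its pocket (centre 87 to 93.5 mm above the carousel's underside), within 9 mm horizontally of the next station, released and at rest (horizontal distance between dial and next below 0.009 m and z of dial in the frame of carousel between 0.087 and 0.0935 m and angle between dial's own y axis and vertical between 1.42 and 1.72 rad and contact force between the fingers and dial below 0.05 N and linear speed of dial below 0.02 m/s); the robot touches nothing.
It fails at once if the dial is pressed against the carousel with more than 30 N (contact force between dial and carousel above 30 N).
It fails at once if the robot pushes on the carousel with more than 30 N (contact force between any of the arm, the fingers and carousel above 30 N).
It fails at once if a smaller dial is moved more than 15 mm (distance of any of small_a, small_b from where it was at the start of the episode above 0.015 m).
It fails at once if a bystander is moved more than 20 mm (distance of any of flag, rejector, balance, cap, driver, oil from where it was at the start of the episode above 0.02 m).
It also fails if it takes over 64 s, if anything falls off the work surface, if the arm or the gripper's body presses on something with over 40 N, if the wrist force passes 120 N, or if a joint passes its speed limit or range.

## Working session

There is one attempt and no reset: what is moved stays moved. The work goes in short steps, Python scripts to look and compute and a tool call to move; the robot and the scene stay as the last step left them, time stands still between calls to the robot, and variables do not carry over. Pictures are saved under pics/ and viewed, about 8 in all and at most 12, crops included, and the job is handed in when it is done.

Besides the shell and the picture viewer there is one more tool, called in YAML: its name, and indented under it one key for each argument. carry_out: Moves the arm, as the interface text tells. Shift numbers are shares of 0.1 m and turn numbers shares of pi rad, none past 1 either way. Its arguments: {"type":"object","properties":{"motion":{"type":"array"},"squeeze":{"type":"number"}},"required":["motion"]}

```bash
mkdir -p pics; ls; python3 - <<'E'
from rig import ctrl
import cv2,numpy as np
s=ctrl.get_state();print({k:np.round(v,3).tolist() for k,v in s.items()})
for n in("scene","top"):
    f=ctrl.grab_frame(n);cv2.imwrite(f"pics/{n}0.png",f["frame"][:,:,::-1])
    print(n,f["fx"],f["fy"],f["cx"],f["cy"],np.round(f["extrinsics"],4).tolist())
E
```

```text
pics
{'time_s': 0.0, 'joints': [1.138, 0.481, 1.597, -0.0, 1.065, -0.047], 'joint_vel': [-0.001, 0.0, -0.001, 0.002, 0.0, 0.001], 'effort': [-0.003, -95.064, -43.019, -0.001, 0.012, 0.0], 'position': [0.244, 0.602, 0.25], 'orientation': [2.606, 1.754, -0.002], 'contact_force': [0.92, -0.807, -0.728], 'torque': [0.006, 0.039, 0.007], 'width': 1.001}
scene 366.0648334907653 366.0648334907653 316.8592149964702 197.79257147308724 [[0.7501, 0.4565, -0.4784, 1.0141], [0.6611, -0.499, 0.5604, -0.5716], [0.017, -0.7366, -0.6761, 0.7733], [0.0, 0.0, 0.0, 1.0]]
top 516.806563055387 516.806563055387 317.3241514536715 198.91028386481207 [[0.0046, -0.9869, 0.1612, 0.3338], [-0.9999, -0.006, -0.0086, -0.0279], [0.0095, -0.1611, -0.9869, 1.5457], [0.0, 0.0, 0.0, 1.0]]
```

View pics/scene0.png

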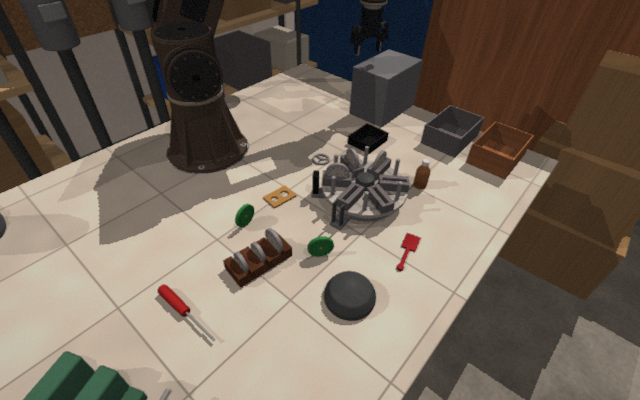

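View pics/top0.png

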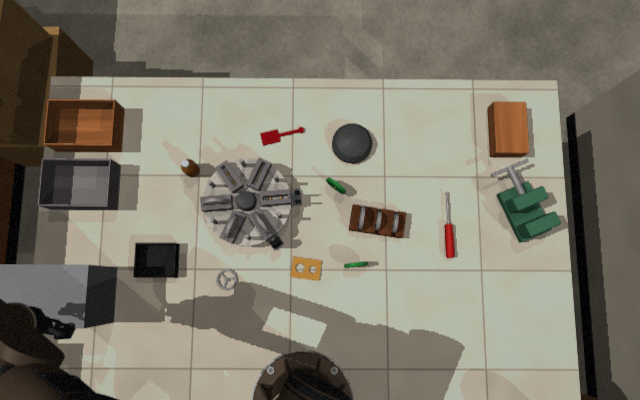

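The scene shows the stand at about (258,257), with the largest disc at the right end (275,240), and the fork at about (338,213). In the top view the wheel hub is near (246,201), the fork (305,200), the sensor (276,241) and the stand (378,221). I'll zoom in on both.

```bash
python3 - <<'E'
import cv2,numpy as np
t=cv2.imread("pics/top0.png");s=cv2.imread("pics/scene0.png")
a=cv2.resize(t[145:260,190:420],None,fx=3.4,fy=3.4,interpolation=cv2.INTER_CUBIC)
b=cv2.resize(s[140:290,215:425],None,fx=3.7,fy=3.7,interpolation=cv2.INTER_CUBIC)
cv2.imwrite("pics/topc.png",a);cv2.imwrite("pics/scenec.png",b);print(a.shape,b.shape)
E
```

```text
(391, 782, 3) (555, 777, 3)
```

View pics/topc.png

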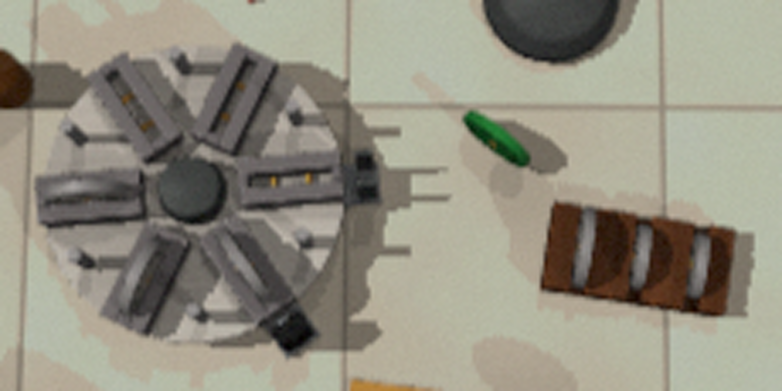

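View pics/scenec.png

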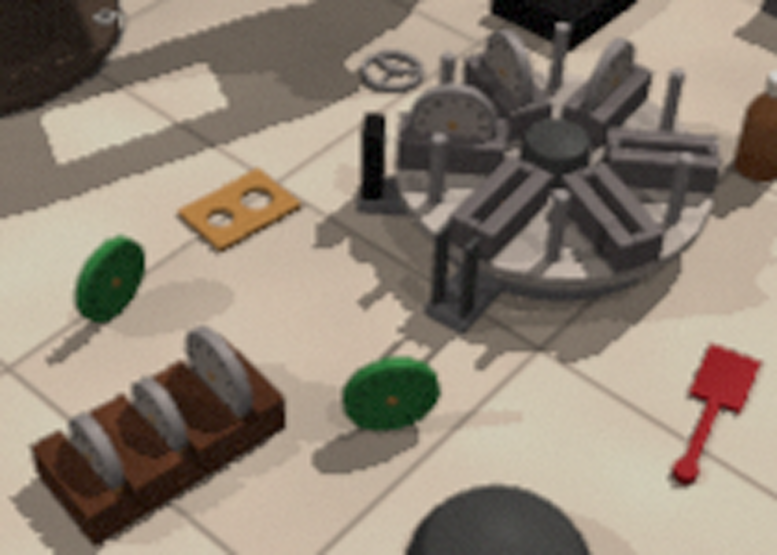

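The large dial is the stand's left slot in the top view (crop ≈(586,248)). The fork tops are at ≈(367,176), the sensor top ≈(293,331), the hub ≈(192,189), the peg counter-clockwise of load ≈(297,117) and the stand corners (556,202),(736,232),(725,316),(541,290).

```bash
cat > h.py <<'E'
import numpy as np,cv2
from rig import ctrl
from scipy.spatial.transform import Rotation as R
K={"scene":(366.0648,316.8592,197.7926),"top":(516.8066,317.3242,198.9103)}
E={"scene":np.array([[0.7501,0.4565,-0.4784,1.0141],[0.6611,-0.499,0.5604,-0.5716],[0.017,-0.7366,-0.6761,0.7733],[0,0,0,1]]),
"top":np.array([[0.0046,-0.9869,0.1612,0.3338],[-0.9999,-0.006,-0.0086,-0.0279],[0.0095,-0.1611,-0.9869,1.5457],[0,0,0,1]])}
def ray(u,v,z,k,T):
    d=T[:3,:3]@np.array([(u-k[1])/k[0],(v-k[2])/k[0],1]);o=T[:3,3]
    return o+d*(z-o[2])/d[2]
def pix(p,k,T):
    q=T[:3,:3].T@(np.asarray(p)-T[:3,3]);return k[0]*q[0]/q[2]+k[1],k[0]*q[1]/q[2]+k[2]
def crop(x,y,f,x0,y0): return (x+.5)/f-.5+x0,(y+.5)/f-.5+y0
def wrist(name):
    s=ctrl.get_state();f=ctrl.grab_frame("wrist")
    T=np.eye(4);T[:3,:3]=R.from_rotvec(s["orientation"]).as_matrix();T[:3,3]=s["position"]
    T=T@np.array(f["hand_eye"]);k=(f["fx"],f["cx"],f["cy"])
    cv2.imwrite(f"pics/{name}.png",f["frame"][:,:,::-1]);np.savez(f"pics/{name}.npz",k=k,T=T,fy=f["fy"])
    return s,k,T
E
python3 - <<'E'
from h import *
def t(x,y,z): return ray(*crop(x,y,3.4,190,145),z,K["top"],E["top"])[:2].round(4)
def c(x,y,z): return ray(*crop(x,y,3.7,215,140),z,K["scene"],E["scene"])[:2].round(4)
for n,x,y,z in [("hub",192,189,.098),("fork",367,176,.088),("sensor",293,331,.084),("dialtop",586,248,.083),("slot",292,180,.082),("peg",296,117,.117),
 ("s1",556,202,.034),("s2",736,232,.034),("s3",725,316,.034),("s4",541,290,.034)]: print(n,t(x,y,z))
print("scene hub",c(557,140,.098),"stand",[c(*p,.034) for p in((34,445),(96,520),(285,408),(215,345))])
s=ctrl.get_state();print(R.from_rotvec(s["orientation"]).as_matrix().round(3))
print(ctrl.grab_frame("wrist")["hand_eye"].round(3))
E
```

```text
hub [0.5652 0.1612]
fork [0.5788 0.0159]
sensor [0.4485 0.0761]
dialtop [ 0.5195 -0.1684]
slot [0.576  0.0793]
peg [0.6231 0.0743]
s1 [ 0.5659 -0.1473]
s2 [ 0.5405 -0.3037]
s3 [ 0.4673 -0.2925]
s4 [ 0.489  -0.1338]
scene hub [0.5823 0.1489] stand [array([ 0.4711, -0.2891]), array([ 0.5489, -0.3002]), array([ 0.5745, -0.152 ]), array([ 0.4957, -0.1442])]
[[ 0.376  0.927 -0.   ]
 [ 0.927 -0.376 -0.001]
 [-0.001 -0.    -1.   ]]
[[ 1.    -0.     0.001  0.   ]
 [ 0.     0.963  0.268 -0.068]
 [-0.001 -0.268  0.963 -0.124]
 [ 0.     0.     0.     1.   ]]
```

carry_out:
  motion:
    - {"x": 0.2, "y": -0.3, "z": 0, "roll": 0.02, "fingers": 0.4}
    - {"x": 0.4, "y": -0.6, "z": 0, "roll": 0.04, "fingers": 0.4}
    - {"x": 0.6, "y": -1, "z": 0, "roll": 0.073, "fingers": 0.4}
    - {"x": 0.6, "y": -1, "z": 0, "roll": 0.073, "fingers": 0.4}
    - {"x": 0.6, "y": -1, "z": 0, "roll": 0.073, "fingers": 0.4}
  squeeze: 25

```text
time_s: 0.78
position: [0.3045, 0.5022, 0.2499]
orientation: [2.389, 2.039, -0.001]
contact_force: [-0.3, 0.4, 0.2]
width: 0.398
```

carry_out:
  motion:
    - {"x": 0.3, "y": -0.5, "z": 0, "roll": 0, "fingers": 0.4}
    - {"x": 0.6, "y": -1, "z": 0, "roll": 0, "fingers": 0.4}
    - {"x": 0.6, "y": -1, "z": 0, "roll": 0, "fingers": 0.4}
    - {"x": 0.6, "y": -1, "z": 0, "roll": 0, "fingers": 0.4}
    - {"x": 0.6, "y": -1, "z": 0, "roll": 0, "fingers": 0.4}

```text
time_s: 1.4
position: [0.364, 0.4035, 0.2498]
orientation: [2.388, 2.041, -0.0]
contact_force: [-0.2, -0.4, 0.4]
width: 0.402
```

carry_out:
  motion:
    - {"x": 0.3, "y": -0.5, "z": 0, "roll": 0, "fingers": 0.4}
    - {"x": 0.6, "y": -1, "z": 0, "roll": 0, "fingers": 0.4}
    - {"x": 0.6, "y": -1, "z": 0, "roll": 0, "fingers": 0.4}
    - {"x": 0.6, "y": -1, "z": 0, "roll": 0, "fingers": 0.4}
    - {"x": 0.6, "y": -1, "z": 0, "roll": 0, "fingers": 0.4}

```text
time_s: 2.02
position: [0.4234, 0.3047, 0.2498]
orientation: [-2.387, -2.043, 0.0]
contact_force: [0.1, 0.4, 0.4]
width: 0.399
```

carry_out:
  motion:
    - {"x": 0.1, "y": -0.5, "z": 0, "roll": 0, "fingers": 0.4}
    - {"x": 0.2, "y": -1, "z": 0, "roll": 0, "fingers": 0.4}
    - {"x": 0.2, "y": -1, "z": 0, "roll": 0, "fingers": 0.4}
    - {"x": 0.2, "y": -1, "z": 0, "roll": 0, "fingers": 0.4}
    - {"x": 0.2, "y": -1, "z": 0, "roll": 0, "fingers": 0.4}

```text
time_s: 2.65
position: [0.4431, 0.206, 0.2498]
orientation: [-2.385, -2.045, 0.0]
contact_force: [-0.2, 0.8, 0.1]
width: 0.404
```

carry_out:
  motion:
    - {"x": 0.1, "y": -0.5, "z": 0, "roll": 0, "fingers": 0.4}
    - {"x": 0.2, "y": -1, "z": 0, "roll": 0, "fingers": 0.4}
    - {"x": 0.2, "y": -1, "z": 0, "roll": 0, "fingers": 0.4}
    - {"x": 0.2, "y": -1, "z": 0, "roll": 0, "fingers": 0.4}
    - {"x": 0.2, "y": -1, "z": 0, "roll": 0, "fingers": 0.4}

```text
time_s: 3.28
position: [0.4629, 0.1072, 0.2498]
orientation: [-2.383, -2.047, 0.0]
contact_force: [0.5, -0.1, 0.7]
width: 0.399
```

carry_out:
  motion:
    - {"x": 0.1, "y": -0.5, "z": 0, "roll": 0, "fingers": 0.4}
    - {"x": 0.2, "y": -1, "z": 0, "roll": 0, "fingers": 0.4}
    - {"x": 0.2, "y": -1, "z": 0, "roll": 0, "fingers": 0.4}
    - {"x": 0.2, "y": -1, "z": 0, "roll": 0, "fingers": 0.4}
    - {"x": 0.2, "y": -1, "z": 0, "roll": 0, "fingers": 0.4}

```text
time_s: 3.9
position: [0.4827, 0.0085, 0.2497]
orientation: [-2.381, -2.048, 0.0]
contact_force: [-0.1, 0.2, -0.4]
width: 0.399
```

carry_out:
  motion:
    - {"x": 0.1, "y": -0.5, "z": 0, "roll": 0, "fingers": 0.4}
    - {"x": 0.2, "y": -1, "z": 0, "roll": 0, "fingers": 0.4}
    - {"x": 0.2, "y": -1, "z": 0, "roll": 0, "fingers": 0.4}
    - {"x": 0.2, "y": -1, "z": 0, "roll": 0, "fingers": 0.4}
    - {"x": 0.2, "y": -1, "z": 0, "roll": 0, "fingers": 0.4}

```text
time_s: 4.53
position: [0.5025, -0.0902, 0.2497]
orientation: [-2.379, -2.05, 0.0]
contact_force: [-0.2, -0.5, 0.1]
width: 0.405
```

carry_out:
  motion:
    - {"x": 0.05, "y": -0.4, "z": -0.2, "roll": 0, "fingers": 0.4}
    - {"x": 0.15, "y": -0.75, "z": -0.5, "roll": 0, "fingers": 0.4}
    - {"x": 0.15, "y": -0.75, "z": -0.5, "roll": 0, "fingers": 0.4}
    - {"x": 0.15, "y": -0.75, "z": -0.5, "roll": 0, "fingers": 0.4}
    - {"x": 0.15, "y": -0.75, "z": -0.5, "roll": 0, "fingers": 0.4}

```text
time_s: 5.15
position: [0.5177, -0.1642, 0.2005]
orientation: [-2.378, -2.052, -0.001]
contact_force: [0.1, -0.8, 0.5]
width: 0.398
```

```bash
python3 - <<'E'
from h import *
s,k,T=wrist("w1");print(s["position"].round(4) if hasattr(s["position"],'round') else s["position"],k)
x=R.from_rotvec(s["orientation"]).as_matrix()[:2,0];print(np.degrees(np.arctan2(x[1],x[0])))
E
```

```text
[ 0.5177 -0.1642  0.2005] (325.41580040806184, 321.6810893323919, 200.62757832182817)
81.57180506501682
```

View pics/w1.png

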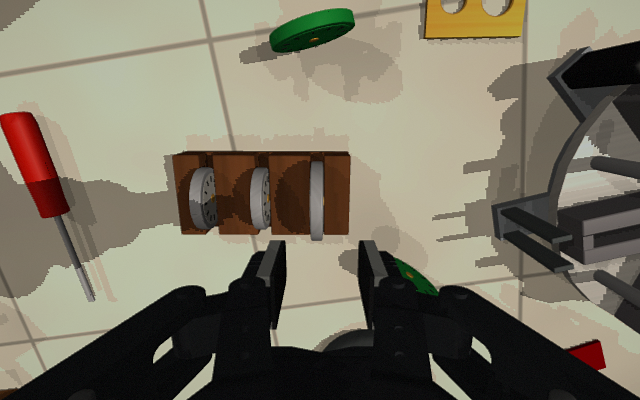

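The wrist view shows the large dial's rim at column ~317, rows 160–240, with the jaws either side of it below. The stand's top spans (173–350, 153–234).

```bash
python3 - <<'E'
from h import *
d=np.load("pics/w1.npz");k,T=d["k"],d["T"]
g=cv2.imread("pics/w1.png").astype(int)
for v in (175,200,225): print(v,g[v,300:335].sum(1)//3)
for n,u,v,z in [("dial",317,200,.083),("dial",317,200,.06),("stN",262,153,.034),("stS",262,234,.034),("dN",317,153,.034),("dS",316.5,234,.034)]: print(n,ray(u,v,z,k,T)[:2].round(4))
s=ctrl.get_state();M=R.from_rotvec(s["orientation"]).as_matrix()
mid=(ray(317,153,.034,k,T)+ray(316.5,234,.034,k,T))/2
print(mid.round(4),"tool-frame offset",(M.T@(mid-s["position"])).round(4))
E
```

```text
175 [ 36  37  36  37  35  34  36  33  34  25  70 106 112 112 110 110 110 109
 109 106 107 107  98  51  26  45  47  45  47  45  43  46  44  46  46]
200 [ 38  37  38  36  36  34  35  35  33  66 112 135 138 138 138 141 142 141
 139 136 134 156 127 121  53  45  47  46  46  45  45  46  46  47  45]
225 [ 32  33  32  34  37  35  34  37  35  37  80 115 120 120 122 124 124 124
 122 122 124 130 114  42  30  48  49  48  49  50  47  48  45  46  45]
dial [ 0.5158 -0.167 ]
dial [ 0.522  -0.1683]
stN [ 0.479  -0.2115]
stS [ 0.5546 -0.2266]
dN [ 0.4862 -0.1631]
dS [ 0.5622 -0.1752]
[ 0.5242 -0.1692  0.034 ] tool-frame offset [-0.0039  0.007   0.1665]
```

carry_out:
  motion:
    - {"x": 0.06, "y": -0.05, "z": -0.2, "roll": -0.003, "fingers": 0.4}
    - {"x": 0.06, "y": -0.05, "z": -0.4, "roll": -0.003, "fingers": 0.4}
    - {"x": 0.06, "y": -0.05, "z": -0.6, "roll": -0.003, "fingers": 0.4}
    - {"x": 0.06, "y": -0.05, "z": -0.8, "roll": -0.003, "fingers": 0.4}
    - {"x": 0.06, "y": -0.05, "z": -0.8, "roll": -0.003, "fingers": 0.4}

```text
time_s: 5.82
position: [0.5229, -0.1688, 0.1188]
orientation: [-2.386, -2.039, 0.001]
contact_force: [-0.3, -0.5, 0.7]
width: 0.399
```

carry_out:
  motion:
    - {"x": 0, "y": 0, "z": -0.2, "roll": 0, "fingers": 0.4}
    - {"x": 0, "y": 0, "z": -0.4, "roll": 0, "fingers": 0.4}
    - {"x": 0, "y": 0, "z": -0.52, "roll": 0, "fingers": 0.4}
    - {"x": 0, "y": 0, "z": -0.52, "roll": 0, "fingers": 0.4}
    - {"x": 0, "y": 0, "z": -0.52, "roll": 0, "fingers": 0.4}

```text
time_s: 6.45
position: [0.5234, -0.169, 0.0674]
orientation: [-2.387, -2.04, 0.001]
contact_force: [0.3, -0.3, 0.9]
width: 0.396
```

carry_out:
  motion:
    - {"x": 0, "y": 0, "z": 0, "roll": 0, "fingers": 0.1}
    - {"x": 0, "y": 0, "z": 0, "roll": 0, "fingers": 0.0}
    - {"x": 0, "y": 0, "z": 0, "roll": 0, "fingers": 0.0}
    - {"x": 0, "y": 0, "z": 0, "roll": 0, "fingers": 0}
    - {"x": 0, "y": 0, "z": 0, "roll": 0, "fingers": 0}
  squeeze: 25

```text
time_s: 7.08
position: [0.5238, -0.1692, 0.068]
orientation: [-2.388, -2.04, 0.0]
contact_force: [0.4, -0.9, 7.8]
width: 0.114
```

carry_out:
  motion:
    - {"x": 0, "y": 0, "z": 0.1, "roll": 0, "fingers": 0}
    - {"x": 0, "y": 0, "z": 0.3, "roll": 0, "fingers": 0}
    - {"x": 0, "y": 0, "z": 0.6, "roll": 0, "fingers": 0}
    - {"x": 0, "y": 0, "z": 0.9, "roll": 0, "fingers": 0}
    - {"x": 0, "y": 0, "z": 1, "roll": 0, "fingers": 0}

```text
time_s: 7.7
position: [0.5245, -0.1695, 0.1701]
orientation: [2.387, 2.04, 0.002]
contact_force: [0.5, -0.6, -0.4]
width: 0.11
```

carry_out:
  motion:
    - {"x": 0.1, "y": 0.1, "z": 0.25, "roll": -0.04, "fingers": 0}
    - {"x": 0.2, "y": 0.3, "z": 0.45, "roll": -0.09, "fingers": 0}
    - {"x": 0.3, "y": 0.55, "z": 0.45, "roll": -0.14, "fingers": 0}
    - {"x": 0.4, "y": 0.8, "z": 0.45, "roll": -0.19, "fingers": 0}
    - {"x": 0.4, "y": 0.9, "z": 0.45, "roll": -0.22, "fingers": 0}

```text
time_s: 8.32
position: [0.5647, -0.0781, 0.2146]
orientation: [2.939, 1.106, 0.001]
contact_force: [-0.1, 0.3, -1.8]
width: 0.113
```

carry_out:
  motion:
    - {"x": 0.05, "y": 0.3, "z": 0, "roll": -0.05, "fingers": 0}
    - {"x": 0.1, "y": 0.6, "z": 0, "roll": -0.1, "fingers": 0}
    - {"x": 0.14, "y": 0.9, "z": 0, "roll": -0.15, "fingers": 0}
    - {"x": 0.14, "y": 0.95, "z": 0, "roll": -0.2, "fingers": 0}
    - {"x": 0.14, "y": 0.95, "z": 0, "roll": -0.2, "fingers": 0}

```text
time_s: 8.95
position: [0.5784, 0.0174, 0.2141]
orientation: [3.137, 0.147, -0.002]
contact_force: [-0.0, -0.4, -0.7]
width: 0.113
```

```bash
python3 - <<'E'
from h import *
s,k,T=wrist("w2");print(np.round(s["position"],4),s["width"],np.round(s["contact_force"],2))
x=R.from_rotvec(s["orientation"]).as_matrix()[:2,0];print(np.degrees(np.arctan2(x[1],x[0])))
E
```

```text
[0.5784 0.0174 0.2141] 0.11258504987073772 [-0.02 -0.42 -0.68]
5.3495446174189265
```

View pics/w2.png

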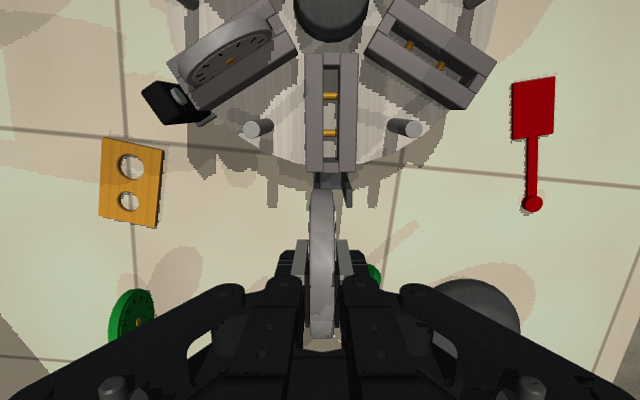

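The held dial shows at columns 308–333. The empty pocket is at columns 306–356, rows 53–172, with its slot around column 330 and gold bars at rows 96 and 133. The pegs are at (258,128) and (405,128), and the fork is near (335,185).

```bash
python3 - <<'E'
import cv2
g=cv2.cvtColor(cv2.imread("pics/w2.png"),cv2.COLOR_BGR2GRAY)
for v in (62,75,85,110,120,145,155,165): print(v,list(g[v,300:362]))
for v in (215,225,235): print(v,list(g[v,300:345]))
print("col331",list(g[45:80,331]),list(g[140:180,331]))
print("col314",list(g[45:65,314]),list(g[160:180,314]))
c=cv2.imread("pics/w2.png")[40:210,270:420];cv2.imwrite("pics/w2c.png",cv2.resize(c,None,fx=4,fy=3.5,interpolation=cv2.INTER_CUBIC))
E
```

```text
62 [np.uint8(170), np.uint8(171), np.uint8(172), np.uint8(178), np.uint8(114), np.uint8(96), np.uint8(111), np.uint8(113), np.uint8(114), np.uint8(114), np.uint8(115), np.uint8(115), np.uint8(114), np.uint8(115), np.uint8(116), np.uint8(115), np.uint8(117), np.uint8(117), np.uint8(116), np.uint8(116), np.uint8(118), np.uint8(112), np.uint8(86), np.uint8(88), np.uint8(114), np.uint8(116), np.uint8(116), np.uint8(117), np.uint8(116), np.uint8(115), np.uint8(116), np.uint8(116), np.uint8(116), np.uint8(116), np.uint8(116), np.uint8(116), np.uint8(115), np.uint8(116), np.uint8(117), np.uint8(97), np.uint8(87), np.uint8(109), np.uint8(116), np.uint8(116), np.uint8(116), np.uint8(115), np.uint8(116), np.uint8(116), np.uint8(116), np.uint8(117), np.uint8(115), np.uint8(114), np.uint8(115), np.uint8(114), np.uint8(116), np.uint8(116), np.uint8(119), np.uint8(102), np.uint8(83), np.uint8(165), np.uint8(177), np.uint8(110)]
75 [np.uint8(173), np.uint8(171), np.uint8(171), np.uint8(177), np.uint8(105), np.uint8(91), np.uint8(111), np.uint8(114), np.uint8(113), np.uint8(113), np.uint8(113), np.u
[... 9308 characters left out ...]
83), np.uint8(56), np.uint8(52), np.uint8(51), np.uint8(63), np.uint8(64), np.uint8(65), np.uint8(65)]
col314 [np.uint8(117), np.uint8(117), np.uint8(118), np.uint8(118), np.uint8(104), np.uint8(103), np.uint8(102), np.uint8(99), np.uint8(97), np.uint8(114), np.uint8(116), np.uint8(115), np.uint8(115), np.uint8(115), np.uint8(115), np.uint8(116), np.uint8(116), np.uint8(116), np.uint8(115), np.uint8(114)] [np.uint8(105), np.uint8(106), np.uint8(106), np.uint8(105), np.uint8(105), np.uint8(105), np.uint8(105), np.uint8(106), np.uint8(106), np.uint8(106), np.uint8(108), np.uint8(86), np.uint8(57), np.uint8(63), np.uint8(68), np.uint8(66), np.uint8(59), np.uint8(57), np.uint8(56), np.uint8(48)]
```

View pics/w2c.png

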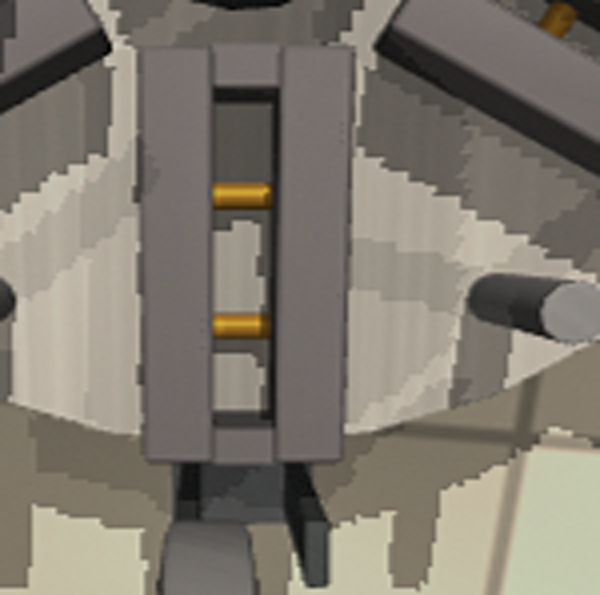

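The crop confirms the slot edges at columns 322.5 and 339.7 (row 62) and 322.8 and 338.5 (row 165), with its ends at rows 64 and 162. The pocket stands a few millimetres off the fork's centre.

```bash
python3 - <<'E'
from h import *
d=np.load("pics/w2.npz");k,T=d["k"],d["T"]
a=ray(331.1,64,.082,k,T);b=ray(330.7,162,.082,k,T);c=(a+b)/2
print(a.round(4),b.round(4),c.round(4),np.linalg.norm(a-b),"slot ang",np.degrees(np.arctan2(*(b-a)[[1,0]])))
w=ray(339.7,62,.082,k,T)-ray(322.5,62,.082,k,T);print("width",np.linalg.norm(w))
u=(b-a)/np.linalg.norm(b-a)
print("axis est",(c-.085*u).round(4), "peg", ray(408,128,.117,k,T).round(4), "peg2",ray(265,127,.117,k,T).round(4))
s=ctrl.get_state();M=R.from_rotvec(s["orientation"]).as_matrix()
print("c in tool",(M.T@(c-s["position"])).round(4), "shift",(c-s["position"]).round(4))
# held dial: rim silhouette at range of dial; expected column of TCP-plane point
for y,z in((-.03,.02),(-.02,-.005),(0,-.014)):
    for dx in(-.005,0,.005):print(y,z,dx,np.round(pix(s["position"]+M@np.array([dx,y,z]),k,T),1))
E
```

```text
[0.5755 0.1182 0.082 ] [0.5825 0.0466 0.082 ] [0.579  0.0824 0.082 ] 0.07194583501195523 slot ang -84.46483073087656
width 0.012545454052038699
axis est [0.5708 0.167  0.082 ] peg [0.6298 0.0792 0.117 ] peg2 [0.5353 0.071  0.117 ]
c in tool [ 0.007  -0.0653  0.1321] shift [ 0.0006  0.0655 -0.1322]
-0.03 0.02 -0.005 [311.  198.2]
-0.03 0.02 0 [321.9 198.2]
-0.03 0.02 0.005 [332.9 198.2]
-0.02 -0.005 -0.005 [309.3 239.5]
-0.02 -0.005 0 [322.  239.5]
-0.02 -0.005 0.005 [334.8 239.4]
0 -0.014 -0.005 [309.1 297.4]
0 -0.014 0 [322.2 297.3]
0 -0.014 0.005 [335.3 297.3]
```

```bash
python3 - <<'E'
from h import *
d=np.load("pics/w2.npz");k,T=d["k"],d["T"]
s=ctrl.get_state();M=R.from_rotvec(s["orientation"]).as_matrix();th=np.linspace(0,2*np.pi,361)
for h in(.018,.021):
  for dy in(-.003,0,.003):
    p=[pix(s["position"]+M@np.array([0,dy+.035*np.cos(t),h+.035*np.sin(t)]),k,T)[1] for t in th]
    print(h,dy,min(p),max(p))
g=cv2.cvtColor(cv2.imread("pics/w2.png"),cv2.COLOR_BGR2GRAY)
print(g[178:200,316].tolist());print(g[325:350,320].tolist())
E
```

```text
0.018 -0.003 180.2774405166847 334.1952069822155
0.018 0 186.5289430297656 340.0892985434991
0.018 0.003 192.68877998780994 345.93644435619524
0.021 -0.003 178.9711297557476 329.6981496877954
0.021 0 185.11881092551073 335.48464588679593
0.021 0.003 191.1783711004035 341.22614019203866
[19, 22, 21, 22, 19, 42, 42, 42, 41, 42, 51, 74, 86, 88, 88, 94, 95, 99, 105, 104, 107, 105]
[121, 119, 118, 115, 112, 109, 108, 106, 104, 104, 102, 98, 95, 80, 115, 119, 117, 118, 118, 117, 118, 119, 118, 118, 118]
```

carry_out:
  motion:
    - {"x": 0.04, "y": 0.2, "z": 0, "roll": 0, "fingers": 0}
    - {"x": 0.07, "y": 0.4, "z": -0.1, "roll": 0.001, "fingers": 0}
    - {"x": 0.08, "y": 0.6, "z": -0.3, "roll": 0.001, "fingers": 0}
    - {"x": 0.08, "y": 0.65, "z": -0.6, "roll": 0.001, "fingers": 0}
    - {"x": 0.08, "y": 0.65, "z": -0.6, "roll": 0.001, "fingers": 0}

```text
time_s: 9.62
position: [0.5847, 0.0829, 0.1518]
orientation: [3.136, 0.159, -0.008]
contact_force: [-1.4, 0.3, -1.9]
width: 0.111
```

```bash
python3 - <<'E'
from h import *
s,k,T=wrist("w3");print(np.round(s["position"],4),s["width"],np.round(s["contact_force"],2))
x=R.from_rotvec(s["orientation"]).as_matrix()[:2,0];print(np.degrees(np.arctan2(x[1],x[0])))
E
```

```text
[0.5847 0.0829 0.1518] 0.11113839596145796 [-1.35  0.26 -1.9 ]
5.787206870821546
```

View pics/w3.png

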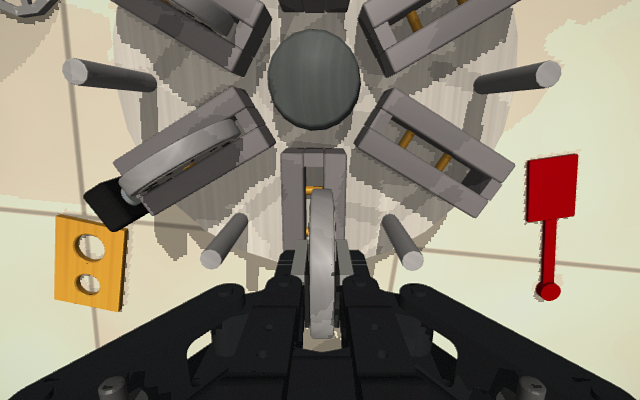

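The pocket's slot (col ≈314, rows 160–190) now lies left of the held dial (col ≈321), so I over-shifted x. I'll measure the gap near the slot's inner end.

```bash
python3 - <<'E'
from h import *
d=np.load("pics/w3.npz");k,T=d["k"],d["T"]
g=cv2.cvtColor(cv2.imread("pics/w3.png"),cv2.COLOR_BGR2GRAY)
for v in(155,161,175): print(v,g[v,274:356].tolist())
print("col314",g[140:180,312].tolist());print("dial",g[215,300:345].tolist(),g[235,300:345].tolist())
for u,v in((303.5,155),(325,155),(314,164)): print(ray(u,v,.082,k,T).round(4))
E
```

```text
155 [116, 113, 190, 199, 196, 198, 128, 107, 121, 124, 123, 124, 124, 123, 123, 123, 124, 125, 125, 125, 126, 126, 126, 125, 126, 125, 125, 118, 102, 85, 120, 124, 124, 124, 125, 125, 125, 124, 123, 125, 125, 126, 126, 124, 126, 126, 124, 126, 129, 87, 99, 114, 123, 125, 125, 125, 126, 127, 124, 126, 126, 126, 124, 127, 125, 126, 127, 125, 124, 123, 122, 111, 84, 181, 190, 189, 194, 126, 107, 111, 111, 110]
161 [114, 113, 192, 200, 196, 199, 121, 96, 110, 113, 113, 113, 112, 112, 112, 112, 113, 111, 113, 111, 122, 125, 123, 123, 125, 124, 125, 116, 103, 81, 120, 125, 125, 124, 123, 123, 124, 123, 125, 124, 125, 125, 124, 125, 125, 125, 124, 126, 128, 88, 100, 114, 122, 124, 123, 123, 124, 125, 123, 126, 125, 124, 125, 125, 125, 125, 125, 126, 126, 126, 128, 107, 98, 184, 192, 193, 125, 106, 110, 112, 111, 109]
175 [105, 189, 200, 198, 197, 198, 148, 106, 104, 112, 113, 111, 112, 112, 113, 111, 111, 112, 111, 112, 113, 113, 112, 113, 112, 111, 114, 108, 93, 54, 33, 27, 93, 98, 94, 93, 94, 92, 94, 95, 96, 95, 93, 93, 94, 92, 92, 91, 93, 71, 91, 115, 123, 124, 124, 124, 124, 124, 125, 125, 124, 124, 124, 123, 125, 125, 126, 127, 117, 114, 112, 95, 102, 181, 188, 186, 189, 122, 107, 108, 108, 110]
col314 [116, 115, 117, 98, 97, 98, 99, 72, 38, 68, 72, 69, 66, 108, 124, 123, 124, 123, 124, 124, 124, 125, 123, 123, 123, 124, 119, 96, 96, 97, 96, 95, 96, 94, 96, 94, 95, 94, 94, 97]
dial [111, 113, 98, 80, 41, 27, 95, 169, 175, 109, 98, 137, 143, 147, 146, 144, 143, 143, 141, 141, 142, 140, 138, 139, 140, 138, 140, 142, 142, 142, 142, 141, 140, 97, 140, 126, 122, 124, 113, 112, 112, 110, 112, 109, 94] [111, 113, 101, 89, 45, 35, 45, 71, 137, 76, 140, 156, 161, 163, 162, 160, 158, 158, 158, 157, 157, 157, 156, 157, 156, 163, 164, 163, 162, 161, 161, 160, 157, 142, 129, 141, 122, 120, 120, 122, 122, 123, 125, 108, 75]
[0.5691 0.1241 0.082 ]
[0.5819 0.1254 0.082 ]
[0.5759 0.1194 0.082 ]
```

carry_out:
  motion:
    - {"x": -0.03, "y": 0.008, "z": 0, "roll": -0.001, "fingers": 0}
    - {"x": -0.053, "y": 0.008, "z": 0, "roll": -0.001, "fingers": 0}
    - {"x": -0.053, "y": 0.008, "z": 0, "roll": -0.001, "fingers": 0}
    - {"x": -0.053, "y": 0.008, "z": 0, "roll": -0.001, "fingers": 0}
    - {"x": -0.053, "y": 0.008, "z": 0, "roll": -0.001, "fingers": 0}

```text
time_s: 10.3
position: [0.5806, 0.0833, 0.1535]
orientation: [3.136, 0.152, -0.005]
contact_force: [-0.5, 0.9, -2.1]
width: 0.112
```

```bash
python3 - <<'E'
from h import *
s,k,T=wrist("w4");print(np.round(s["position"],4),s["width"],np.round(s["contact_force"],2))
M=R.from_rotvec(s["orientation"]).as_matrix();x=M[:2,0];print(np.degrees(np.arctan2(x[1],x[0])),M[:,2].round(4))
g=cv2.cvtColor(cv2.imread("pics/w4.png"),cv2.COLOR_BGR2GRAY)
for v in(155,160,175): print(v,g[v,290:356].tolist())
print(g[215,300:345].tolist())
for c in(-.006,0,.006): 
    p=np.array([.579,.083,.082])+np.array([.9953,.0965,0])*c+.0365*np.array([-.0965,.9953,0]);print(np.round(pix(p,k,T),1))
E
```

```text
[0.5806 0.0833 0.1535] 0.11223153134402004 [-0.53  0.85 -2.1 ]
5.565677894809761 [-0.0028 -0.0017 -1.    ]
155 [126, 125, 125, 125, 125, 124, 125, 124, 124, 122, 120, 120, 118, 119, 115, 115, 114, 113, 109, 70, 118, 126, 125, 125, 125, 125, 125, 126, 124, 125, 125, 125, 125, 126, 125, 125, 125, 124, 125, 127, 75, 100, 124, 128, 126, 126, 127, 126, 127, 125, 123, 124, 122, 121, 118, 117, 116, 116, 115, 115, 113, 107, 91, 183, 192, 193]
160 [113, 113, 112, 122, 124, 125, 125, 124, 124, 123, 124, 124, 123, 123, 124, 124, 125, 126, 111, 85, 120, 125, 124, 124, 124, 124, 125, 124, 124, 125, 125, 125, 125, 124, 124, 124, 125, 124, 124, 126, 92, 106, 123, 126, 125, 124, 125, 124, 126, 124, 125, 125, 126, 124, 125, 125, 126, 126, 128, 116, 115, 106, 87, 182, 194, 135]
175 [113, 113, 112, 111, 112, 112, 112, 112, 112, 112, 112, 113, 112, 112, 112, 113, 113, 114, 101, 86, 42, 44, 92, 97, 93, 95, 95, 95, 95, 94, 94, 93, 93, 93, 93, 92, 91, 92, 95, 48, 90, 110, 124, 125, 124, 123, 124, 125, 125, 124, 123, 123, 123, 124, 116, 113, 112, 111, 114, 115, 116, 99, 88, 180, 189, 189]
[111, 111, 112, 112, 111, 110, 110, 112, 106, 96, 99, 137, 143, 146, 146, 145, 143, 142, 143, 142, 142, 140, 140, 140, 139, 140, 140, 142, 142, 143, 142, 141, 141, 98, 139, 127, 123, 122, 124, 124, 124, 114, 110, 111, 111]
[309.8 164.9]
[319.8 164.9]
[329.7 164.9]
```

carry_out:
  motion:
    - {"x": -0.01, "y": 0, "z": -0.03, "roll": 0, "fingers": 0}
    - {"x": -0.01, "y": 0, "z": -0.07, "roll": 0, "fingers": 0}
    - {"x": -0.01, "y": 0, "z": -0.12, "roll": 0, "fingers": 0}
    - {"x": -0.01, "y": 0, "z": -0.15, "roll": 0, "fingers": 0}
    - {"x": -0.01, "y": 0, "z": -0.15, "roll": 0, "fingers": 0}
  squeeze: 20

```text
time_s: 10.98
position: [0.5794, 0.0833, 0.138]
orientation: [3.136, 0.153, -0.006]
contact_force: [-0.5, -0.1, -1.5]
width: 0.113
```

```bash
python3 - <<'E'
from h import *
s,k,T=wrist("w5");print(np.round(s["position"],4),s["width"],np.round(s["contact_force"],2))
M=R.from_rotvec(s["orientation"]).as_matrix();x=M[:2,0];print(np.degrees(np.arctan2(x[1],x[0])),M[:,2].round(4))
g=cv2.cvtColor(cv2.imread("pics/w5.png"),cv2.COLOR_BGR2GRAY)
for v in(158,165,180): print(v,g[v,290:356].tolist())
print(g[220,300:345].tolist())
E
```

```text
[0.5794 0.0833 0.138 ] 0.11276005940248615 [-0.51 -0.12 -1.46]
5.5688023318702635 [-0.0035 -0.0018 -1.    ]
158 [119, 118, 118, 116, 114, 114, 113, 111, 109, 107, 106, 107, 106, 103, 102, 103, 102, 104, 103, 96, 71, 100, 126, 129, 127, 128, 128, 129, 127, 128, 128, 128, 127, 128, 128, 127, 127, 127, 127, 127, 127, 127, 108, 69, 81, 114, 118, 115, 114, 112, 112, 111, 109, 106, 106, 104, 104, 103, 102, 102, 101, 100, 100, 98, 99, 96]
165 [128, 127, 126, 127, 127, 128, 129, 119, 116, 128, 128, 128, 129, 129, 129, 128, 129, 129, 131, 115, 96, 101, 126, 128, 129, 128, 129, 128, 129, 128, 128, 128, 128, 129, 129, 127, 128, 128, 128, 130, 128, 129, 109, 99, 111, 127, 129, 128, 129, 131, 119, 115, 116, 117, 116, 117, 118, 117, 117, 118, 120, 118, 118, 117, 117, 117]
180 [116, 116, 114, 116, 115, 117, 116, 115, 116, 115, 115, 115, 116, 115, 115, 115, 116, 115, 118, 105, 92, 45, 27, 95, 100, 99, 97, 95, 98, 99, 100, 100, 98, 96, 96, 95, 97, 96, 95, 96, 100, 60, 35, 83, 102, 115, 116, 116, 115, 113, 116, 115, 115, 116, 115, 116, 116, 115, 116, 117, 117, 117, 117, 118, 120, 111]
[114, 114, 114, 116, 115, 117, 114, 117, 73, 105, 110, 150, 157, 156, 157, 156, 155, 154, 153, 153, 154, 152, 151, 152, 152, 151, 150, 149, 148, 148, 148, 145, 147, 106, 126, 117, 114, 114, 114, 114, 114, 114, 115, 114, 116]
```

carry_out:
  motion:
    - {"x": 0.002, "y": 0, "z": -0.01, "roll": 0, "fingers": 0}
    - {"x": 0.002, "y": 0, "z": -0.02, "roll": 0, "fingers": 0}
    - {"x": 0.002, "y": 0, "z": -0.03, "roll": 0, "fingers": 0}
    - {"x": 0.002, "y": 0, "z": -0.04, "roll": 0, "fingers": 0}
    - {"x": 0.002, "y": 0, "z": -0.05, "roll": 0, "fingers": 0}

```text
time_s: 11.65
position: [0.5796, 0.0833, 0.1332]
orientation: [3.136, 0.153, -0.005]
contact_force: [-0.8, -1.3, -1.1]
width: 0.112
```

carry_out:
  motion:
    - {"x": 0, "y": 0, "z": -0.01, "roll": 0, "fingers": 0}
    - {"x": 0, "y": 0, "z": -0.02, "roll": 0, "fingers": 0}
    - {"x": 0, "y": 0, "z": -0.03, "roll": 0, "fingers": 0}
    - {"x": 0, "y": 0, "z": -0.04, "roll": 0, "fingers": 0}
    - {"x": 0, "y": 0, "z": -0.05, "roll": 0, "fingers": 0}

```text
time_s: 12.28
position: [0.5797, 0.0833, 0.1281]
orientation: [3.136, 0.153, -0.005]
contact_force: [-0.5, 0.0, -1.6]
width: 0.109
```

carry_out:
  motion:
    - {"x": 0, "y": 0, "z": -0.015, "roll": 0, "fingers": 0}
    - {"x": 0, "y": 0, "z": -0.03, "roll": 0, "fingers": 0}
    - {"x": 0, "y": 0, "z": -0.045, "roll": 0, "fingers": 0}
    - {"x": 0, "y": 0, "z": -0.06, "roll": 0, "fingers": 0}
    - {"x": 0, "y": 0, "z": -0.075, "roll": 0, "fingers": 0}

```text
time_s: 12.9
position: [0.5797, 0.0833, 0.1205]
orientation: [3.136, 0.153, -0.005]
contact_force: [1.0, -0.4, -2.6]
width: 0.11
```

carry_out:
  motion:
    - {"x": 0, "y": 0, "z": -0.015, "roll": 0, "fingers": 0}
    - {"x": 0, "y": 0, "z": -0.03, "roll": 0, "fingers": 0}
    - {"x": 0, "y": 0, "z": -0.04, "roll": 0, "fingers": 0}
    - {"x": 0, "y": 0, "z": -0.05, "roll": 0, "fingers": 0}
    - {"x": 0, "y": 0, "z": -0.06, "roll": 0, "fingers": 0}

```text
time_s: 13.52
position: [0.5797, 0.0833, 0.1145]
orientation: [3.136, 0.153, -0.005]
contact_force: [-0.3, 0.4, -1.5]
width: 0.118
```

carry_out:
  motion:
    - {"x": 0, "y": 0, "z": -0.008, "roll": 0, "fingers": 0}
    - {"x": 0, "y": 0, "z": -0.015, "roll": 0, "fingers": 0}
    - {"x": 0, "y": 0, "z": -0.02, "roll": 0, "fingers": 0}
    - {"x": 0, "y": 0, "z": -0.025, "roll": 0, "fingers": 0}
    - {"x": 0, "y": 0, "z": -0.03, "roll": 0, "fingers": 0}

```text
time_s: 14.15
position: [0.5797, 0.0833, 0.1115]
orientation: [3.136, 0.153, -0.005]
contact_force: [-0.4, 0.1, 2.0]
width: 0.112
```

carry_out:
  motion:
    - {"x": 0, "y": 0, "z": -0.004, "roll": 0, "fingers": 0}
    - {"x": 0, "y": 0, "z": -0.008, "roll": 0, "fingers": 0}
    - {"x": 0, "y": 0, "z": -0.012, "roll": 0, "fingers": 0}
    - {"x": 0, "y": 0, "z": -0.016, "roll": 0, "fingers": 0}
    - {"x": 0, "y": 0, "z": -0.016, "roll": 0, "fingers": 0}

```text
time_s: 14.78
position: [0.5806, 0.0835, 0.1111]
orientation: [3.136, 0.153, -0.002]
contact_force: [-1.1, 0.6, 16.7]
width: 0.113
```

Resistance starts at TCP z ≈ 0.111. With the grasp 20 mm above the centre, that puts the dial's centre at about 91 mm, fully home. Releasing.

carry_out:
  motion:
    - {"x": -0.005, "y": 0, "z": 0.01, "roll": 0, "fingers": 0}
    - {"x": -0.008, "y": 0, "z": 0.01, "roll": 0, "fingers": 0.15}
    - {"x": -0.008, "y": 0, "z": 0.01, "roll": 0, "fingers": 0.3}
    - {"x": -0.008, "y": 0, "z": 0.01, "roll": 0, "fingers": 0.3}
    - {"x": -0.008, "y": 0, "z": 0.01, "roll": 0, "fingers": 0.3}

```text
time_s: 15.4
position: [0.5798, 0.0835, 0.1119]
orientation: [3.136, 0.153, -0.002]
contact_force: [-0.0, 0.4, -0.8]
width: 0.3
```

carry_out:
  motion:
    - {"x": 0, "y": 0, "z": 0.1, "roll": 0, "fingers": 0.3}
    - {"x": 0, "y": 0, "z": 0.3, "roll": 0, "fingers": 0.3}
    - {"x": 0, "y": 0, "z": 0.6, "roll": 0, "fingers": 0.3}
    - {"x": 0, "y": 0, "z": 0.8, "roll": 0, "fingers": 0.3}
    - {"x": 0, "y": 0, "z": 0.8, "roll": 0, "fingers": 0.3}

```text
time_s: 16.02
position: [0.5808, 0.0836, 0.194]
orientation: [3.137, 0.153, 0.003]
contact_force: [-0.1, -0.2, -0.2]
width: 0.303
```

```bash
python3 - <<'E'
from h import *
s,k,T=wrist("w6");print(np.round(s["position"],4),s["width"],np.round(s["contact_force"],2))
E
```

```text
[0.5808 0.0836 0.194 ] 0.30347269101020763 [-0.15 -0.16 -0.24]
```

View pics/w6.png

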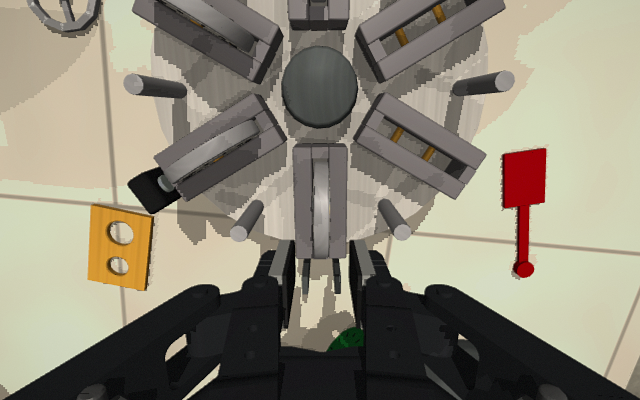

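The dial stands between the lands with the fingers clear: columns 313–328, rows 147–255. The hub top is at (320,86), the peg to push has its top at (403,233), and the sensor block is at (152,190). I'll work out the arc for the push.

```bash
python3 - <<'E'
from h import *
d=np.load("pics/w6.npz");k,T=d["k"],d["T"]
A=ray(319.5,86.5,.098,k,T)[:2];P=ray(402.5,233,.117,k,T)[:2];P2=ray(239,233,.117,k,T)[:2];D=ray(321,190,.126,k,T)[:2]
print("A",A.round(4),"P",P.round(4),"P2",P2.round(4),np.linalg.norm(P-A),np.linalg.norm(P2-A),"dialtop",D.round(4))
A=np.array([.579,.083])+.085*np.array([-.0965,.9953]);print("A from slot",A.round(4))
t0=np.degrees(np.arctan2(*(P-A)[::-1]));print("theta",t0)
n=np.array([-.966,-.259]);s=np.array(ctrl.get_state()["position"])[:2]
for dt in(0,10,20,30,35,40,45,50):
    th=np.radians(t0-dt);F=A+.108*np.array([np.cos(th),np.sin(th)])-.0205*n;print(dt,F.round(4),(F-s).round(4))
E
```

```text
A [0.5714 0.1658] P [0.6347 0.079 ] P2 [0.5275 0.0687] 0.10743181458740889 0.10657937667611118 dialtop [0.5782 0.1051]
A from slot [0.5708 0.1676]
theta -54.18315639465217
0 [0.6538 0.0853] [0.0737 0.0018]
10 [0.6376 0.0757] [ 0.0575 -0.0078]
20 [0.62  0.069] [ 0.0399 -0.0145]
30 [0.6015 0.0655] [ 0.0214 -0.018 ]
35 [0.5921 0.0649] [ 0.012  -0.0186]
40 [0.5827 0.0652] [ 0.0026 -0.0183]
45 [0.5734 0.0663] [-0.0068 -0.0172]
50 [0.5641 0.0682] [-0.016  -0.0153]
```

carry_out:
  motion:
    - {"x": 0.3, "y": 0.02, "z": 0, "roll": 0.02, "fingers": 0}
    - {"x": 0.6, "y": 0.05, "z": 0, "roll": 0.053, "fingers": 0}
    - {"x": 0.85, "y": 0.05, "z": 0, "roll": 0.053, "fingers": 0}
    - {"x": 0.85, "y": 0.05, "z": 0, "roll": 0.053, "fingers": 0}
    - {"x": 0.85, "y": 0.05, "z": 0, "roll": 0.053, "fingers": 0}

```text
time_s: 16.7
position: [0.664, 0.0884, 0.1918]
orientation: [3.113, 0.413, -0.002]
contact_force: [-0.4, 0.6, 0.0]
width: -0.002
```

carry_out:
  motion:
    - {"x": 0, "y": 0, "z": -0.2, "roll": 0, "fingers": 0}
    - {"x": 0, "y": 0, "z": -0.4, "roll": 0, "fingers": 0}
    - {"x": 0, "y": 0, "z": -0.6, "roll": 0, "fingers": 0}
    - {"x": 0, "y": 0, "z": -0.75, "roll": 0, "fingers": 0}
    - {"x": 0, "y": 0, "z": -0.82, "roll": 0, "fingers": 0}

```text
time_s: 17.32
position: [0.6635, 0.0884, 0.1085]
orientation: [3.113, 0.413, -0.005]
contact_force: [-0.2, 0.1, -0.2]
width: -0.003
```

carry_out:
  motion:
    - {"x": -0.02, "y": -0.005, "z": 0.03, "roll": 0, "fingers": 0}
    - {"x": -0.04, "y": -0.01, "z": 0.035, "roll": 0, "fingers": 0}
    - {"x": -0.06, "y": -0.02, "z": 0.035, "roll": 0, "fingers": 0}
    - {"x": -0.08, "y": -0.025, "z": 0.035, "roll": 0, "fingers": 0}
    - {"x": -0.1, "y": -0.03, "z": 0.035, "roll": 0, "fingers": 0}

```text
time_s: 17.95
position: [0.6534, 0.0853, 0.1122]
orientation: [3.113, 0.413, -0.004]
contact_force: [-0.4, -0.4, -0.8]
width: 0.003
```

carry_out:
  motion:
    - {"x": -0.03, "y": -0.018, "z": 0, "roll": 0, "fingers": 0}
    - {"x": -0.06, "y": -0.036, "z": 0, "roll": 0, "fingers": 0}
    - {"x": -0.09, "y": -0.055, "z": 0, "roll": 0, "fingers": 0}
    - {"x": -0.12, "y": -0.075, "z": 0, "roll": 0, "fingers": 0}
    - {"x": -0.15, "y": -0.095, "z": 0, "roll": 0, "fingers": 0}

```text
time_s: 18.58
position: [0.6393, 0.0758, 0.1124]
orientation: [3.113, 0.412, -0.001]
contact_force: [6.5, 1.4, -3.8]
width: -0.001
```

carry_out:
  motion:
    - {"x": -0.035, "y": -0.014, "z": 0, "roll": 0, "fingers": 0}
    - {"x": -0.07, "y": -0.028, "z": 0, "roll": 0, "fingers": 0}
    - {"x": -0.11, "y": -0.043, "z": 0, "roll": 0, "fingers": 0}
    - {"x": -0.15, "y": -0.057, "z": 0, "roll": 0, "fingers": 0}
    - {"x": -0.19, "y": -0.068, "z": 0, "roll": 0, "fingers": 0}

```text
time_s: 19.2
position: [0.6218, 0.0686, 0.1128]
orientation: [3.113, 0.412, 0.004]
contact_force: [10.4, -2.5, -3.2]
width: -0.002
```

carry_out:
  motion:
    - {"x": -0.035, "y": -0.008, "z": 0, "roll": 0, "fingers": 0}
    - {"x": -0.07, "y": -0.016, "z": 0, "roll": 0, "fingers": 0}
    - {"x": -0.11, "y": -0.025, "z": 0, "roll": 0, "fingers": 0}
    - {"x": -0.15, "y": -0.033, "z": 0, "roll": 0, "fingers": 0}
    - {"x": -0.19, "y": -0.04, "z": 0, "roll": 0, "fingers": 0}

```text
time_s: 19.82
position: [0.6031, 0.0644, 0.1131]
orientation: [3.112, 0.412, 0.006]
contact_force: [3.7, -1.2, 0.3]
width: -0.002
```

carry_out:
  motion:
    - {"x": -0.03, "y": 0, "z": 0, "roll": 0, "fingers": 0}
    - {"x": -0.06, "y": 0, "z": 0, "roll": 0, "fingers": 0}
    - {"x": -0.1, "y": 0, "z": 0, "roll": 0, "fingers": 0}
    - {"x": -0.14, "y": 0, "z": 0, "roll": 0, "fingers": 0}
    - {"x": -0.17, "y": 0.005, "z": 0, "roll": 0, "fingers": 0}

```text
time_s: 20.45
position: [0.5857, 0.0649, 0.1131]
orientation: [3.112, 0.412, 0.006]
contact_force: [-0.6, -0.4, -0.3]
width: 0.001
```

carry_out:
  motion:
    - {"x": -0.02, "y": 0.005, "z": 0, "roll": 0, "fingers": 0}
    - {"x": -0.04, "y": 0.01, "z": 0, "roll": 0, "fingers": 0}
    - {"x": -0.04, "y": 0.01, "z": 0, "roll": 0, "fingers": 0}
    - {"x": -0.04, "y": 0.01, "z": 0, "roll": 0, "fingers": 0}
    - {"x": -0.04, "y": 0.01, "z": 0, "roll": 0, "fingers": 0}

```text
time_s: 21.08
position: [0.5818, 0.0659, 0.1131]
orientation: [3.112, 0.412, 0.006]
contact_force: [-0.1, 1.1, -0.2]
width: -0.001
```

```bash
python3 - <<'E'
from h import *
s,k,T=wrist("w7");print(np.round(s["position"],4),s["width"],np.round(s["contact_force"],2))
E
```

```text
[0.5818 0.0659 0.1131] -0.0011780159549373331 [-0.1   1.14 -0.24]
```

View pics/w7.png

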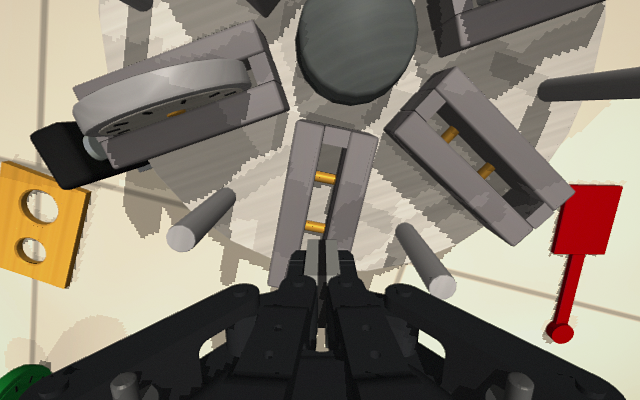

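The wheel has clicked on. A dial now stands at the sensor block ((165,95), block at (75,160)) and an empty pocket is under the fingers. I'll lift clear and check.

carry_out:
  motion:
    - {"x": 0, "y": 0, "z": 0.2, "roll": 0, "fingers": 0}
    - {"x": 0, "y": 0, "z": 0.5, "roll": 0, "fingers": 0}
    - {"x": 0, "y": 0, "z": 0.8, "roll": 0, "fingers": 0}
    - {"x": 0, "y": 0, "z": 1, "roll": 0, "fingers": 0}
    - {"x": 0, "y": 0, "z": 1, "roll": 0, "fingers": 0}

```text
time_s: 21.75
position: [0.5827, 0.0659, 0.2145]
orientation: [3.112, 0.412, 0.01]
contact_force: [1.0, 0.4, 0.2]
width: -0.0
```

```bash
python3 - <<'E'
from h import *
s,k,T=wrist("w8");print(np.round(s["position"],4),np.round(s["contact_force"],2))
a=cv2.imread("pics/w8.png")
f=ctrl.grab_frame("scene")["frame"][140:290,215:425,::-1]
cv2.imwrite("pics/fin.png",np.vstack([cv2.resize(a[0:260],(640,260)),cv2.resize(f,(455,325),interpolation=cv2.INTER_CUBIC) if 0 else cv2.copyMakeBorder(cv2.resize(f,(455,325),interpolation=cv2.INTER_CUBIC),0,0,0,185,0)]))
E
```

```text
[0.5827 0.0659 0.2145] [1.03 0.38 0.19]
```

View pics/fin.png

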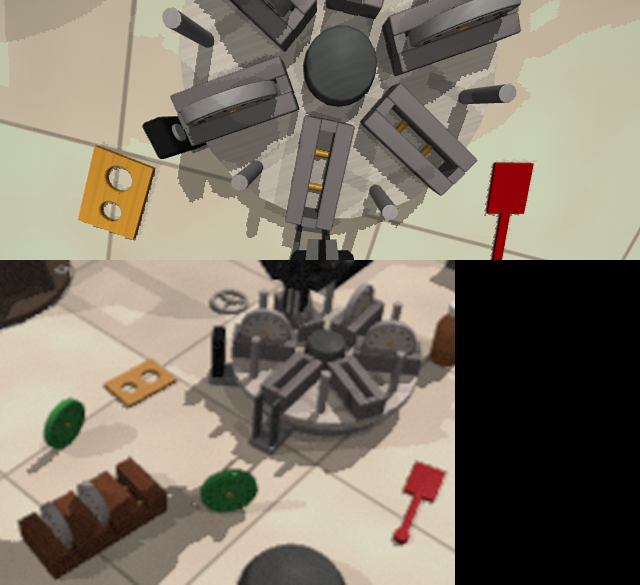

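```bash
python3 - <<'E'
from h import *
d=np.load("pics/w8.npz");k,T=d["k"],d["T"]
A=ray(340,66,.098,k,T)[:2]
c=np.mean([ray(u,v,.082,k,T)[:2] for u,v in((173,96),(287,57),(299,104),(187,148))],0)
e=np.mean([ray(u,v,.082,k,T)[:2] for u,v in((304,117),(354,123),(336,232),(288,224))],0)
b=ray(160,137,.084,k,T)[:2]
for n,p in(("dial pocket",c),("load pocket",e),("sensor",b)):print(n,p.round(4),np.linalg.norm(p-A).round(4),np.degrees(np.arctan2(*(p-A)[::-1])).round(1))
ctrl.finish_job();print(ctrl.get_state()["time_s"])
E
```

```text
dial pocket [0.5018 0.1206] 0.0806 -148.0
load pocket [0.5779 0.0821] 0.0816 -84.6
sensor [0.4512 0.0804] 0.1449 -145.1
the job is handed in; nothing more can be done
the job is handed in; nothing more can be done
```

I took the large dial from the stand's left-hand slot (as seen in the top view) and loaded it on edge into the empty pocket at the fork. After letting go, I pushed the peg with closed fingers until the wheel clicked one station clockwise. I then lifted clear and handed the job in at about 22 s of the 64 s. No verdict is reported.

**Forces:** I read the force only at the end of each move. The highest reading was about 17 N as the dial bottomed, and the peg push peaked at about 11 N.

**Seating:** From the grip height, the dial's centre was about 91 mm above the table when it bottomed, so it should be fully home.

**Last pictures:** A dial stands on edge in its pocket at the black sensor block, and an empty pocket is at the fork. The two small dials are still in the stand. The other things I could see looked unmoved.

**Last position check:** The dial's pocket measured about 3° past the sensor block's direction, right at the 3° play limit. That is about 4.5 mm sideways, within the 9 mm allowed. My hand-picked pixels probably account for some of it, because the pocket radii came out at 81 mm instead of 85. I did not measure the dial's speed at the end.

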